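# Clamp the bracket and start the weld cycle

### The job

Close the welding fixture and start it, using only closed fingers: push the long clamp arm fully down onto the bracket first, then push the short clamp arm fully down, and then press the big mushroom-headed button on the operator box all the way in for a moment and let it come back up. Do not press the two small buttons, and do not shift or lift the bracket or anything else lying about.

Things in the scene. Friction and masses are not known exactly. Their poses are not given: they have to be found in the camera images.
- fixture: fixed dark steel fixture plate, 220 (x) x 240 (y) x 16 mm thick, on the table; origin centre of its underside. Its -x side faces the robot (turned by up to 0.25 rad). On it lie the bracket, low locator blocks and two clamp stands near its +x edge, which share its yaw
- bracket: the workpiece: loose bright metal channel, open side down, 90 (x) x 190 (y) x 45 mm high, roughly 0.4 to 0.85 kg, lying between low locators on the fixture plate, top at 61 mm above the table; origin centre of its underside
- long_clamp (a joint): long clamp arm: hinge angle in rad, 0 = fully down (arm level, rubber foot on the bracket, hard stop), grows as the arm swings up; starts 0.4 to 0.6. Stiff friction hinge (about 0.4 N m): stays where it is left, needs about 3 N at the paddle
- long_paddle (a point): centre of the flat top of the paddle (34 x 34 mm plate) at the free end of the long clamp arm; moves with the arm. It lies 120 mm from the hinge axis along the arm and 10 mm above the arm's centre line; at joint 0 it is 95 mm above the table. x, y axes as the fixture's when the arm is down; z is square to the paddle
- long_hinge (a point): fixed point on the long clamp's hinge axis (axis along the fixture's y), 85 mm above the table; the arm points from it to the fixture's -x (towards the robot). The stand may be at the fixture's left (+y) or right (-y), 50 mm off its middle; stand cheeks reach 94 mm above the table, 34 mm wide
- short_clamp (a joint): short clamp arm: hinge angle as for the long one, 0 = fully down, starts 0.4 to 0.6, same friction, so about 5 N at the paddle
- short_paddle (a point): centre of the flat top of the 34 x 34 mm paddle at the end of the short clamp arm; 72 mm from the hinge axis along the arm and 10 mm above its centre line; at joint 0 it is 95 mm above the table
- short_hinge (a point): fixed point on the short clamp's hinge axis, 85 mm above the table, 100 mm beside the long clamp's hinge; same axes and stand
- operator_box: fixed grey operator box, 150 (x) x 85 (y) x 58 mm high, left or right of the fixture, turned by up to 0.5 rad; origin centre of its underside. Three black push buttons stand in a row along its x: the mushroom at x = -43 mm (robot's end), the small ones at +18 and +56 mm
- mushroom_button (a joint): big mushroom button: travel in m, 0 = out, 0.006 = fully in; springs back; 1.2 N to start, 4.8 N fully in
- mushroom_top (a point): centre of the domed top of the mushroom button (head 42 mm across), 89 mm above the table when out; pressed along -z
- small_button_a (a joint): small button (20 mm across, top 70 mm above the table) next to the mushroom: travel in m, 0 = out, 0.006 = in. Not to be pressed
- small_button_b (a joint): small button (20 mm across, top 70 mm above the table) at the far end of the row: travel in m, 0 = out, 0.006 = in. Not to be pressed
- nut_a: loose hex nut, 28 mm across corners, 13 mm high, on the robot-side edge of the fixture plate; origin centre of underside
- nut_b: another such nut beside it
- parts_bin: blue open bin with nuts, 150 x 90 x 55 mm, standing on the other side of the fixture from the operator box; origin centre of underside
- spare_bracket: loose small metal channel 50 x 110 x 30 mm, left of and beyond the fixture; origin centre of underside
- spray_can: loose metal can, 58 mm across, 110 mm high, right of and beyond the fixture; origin centre of underside
- hammer: loose hammer lying beyond the fixture
- dowel: loose steel dowel, 20 mm across, 40 mm high, standing upright on the fixture plate near its robot-side left corner; origin centre of underside
Mind the look-alikes: they are no part of the job. What is shaped like the operator_box but yellow is not meant.

How it is judged:
By the outcome, as a careful person would: the job done as asked, in the order asked, and still so for the second after the job is handed in, with the robot touching nothing.
It also fails if it takes over 51 s, if anything falls off the work surface, if the arm or the gripper's body presses on something with over 40 N, if the wrist force passes 120 N, or if a joint passes its speed limit or range.

### The arm

A 7-joint arm with a two-finger parallel gripper is mounted at the origin on the work surface. World frame = base frame: x ahead of the robot, y to its left, z up, the work surface at z = 0. Lengths are in m, angles in rad, forces in N, time in s.
With the tool pointing down it reaches from about 0.4 to 0.875 m from the base axis. Payload 19.3 kg.
Tool frame: the origin (TCP) lies where the fingers leave the gripper's body, on its centre line; the fingertips stand bot.tip_reach ahead of it and the grasp point (between the pads) lies 54 mm ahead of it (bot.tip_reach is the distance from the TCP to the fingertips, in m); z points along the fingers, y is the line along which they close (so a half turn about z gives the same grasp; the last joint's range is limited). The gripper opens to 85 mm and grips with 20 to 120 N. Pads are 22 mm wide; open, the fingers measure 114 mm over their backs; the gripper's body (76 mm by 85 mm) begins 54 mm behind the grasp point. The pads swing forward as they close: fully open they stand 13 mm farther back than shut.
Start: joints at [-1.279, 0.521, -0.036, 1.599, 0.021, 1.021, -0.113], TCP at [0.221, 0.585, 0.304] pointing down, gripper open.
Joint ranges: [-2.91, 2.91], [-0.3, 2.13], [-1.5, 1.42], [0.17, 2.43], [-1.26, 4.41], [0.16, 1.93], [-2.52, 2.52]. Speed limits (rad/s): [1.89, 1.89, 2.39, 2.39, 3.01, 3.01, 3.01].

### API

Orientations are given as [roll, pitch, yaw] about the fixed x, y, z axes, in that order (R = Rz(yaw) Ry(pitch) Rx(roll)).
In Python, from workcell import bot gives the robot as it stands. The module is installed in compiled form; this text tells all that it offers.
- The arm moves only by the shell command python3 -m jog 'ROWS' [FORCE]. ROWS is JSON, a list that holds one entry, the list of rows, each a list of 7 numbers: the shift along the tool's x, y, z in mm, then the turn, a rotation vector about the tool's x, y, z in rad, then the opening, from 0 (shut) to 1 (fully open). In form: [[[tx, ty, tz, wx, wy, wz, fingers], ...]]. A call has 1 to 5 rows; each row shifts and turns the commanded pose from where the row before left it, along the tool's axes as they then stand; what a row does not reach is not made up. A row lasts 1/10 s, in which the tool goes at most 50 mm and 8.59 degrees, less where a joint would pass 70% of its speed; a pose out of reach is approached as far as the arm can. A call is refused whole if a number of a shift passes 50 or a number of a turn 0.15, either way. A call with a gripper value outside its range is refused whole. The fingers move at their own pace and stop on an object; FORCE is the grip in N (left out, the last holds). Time passes only in rows, so rows that do not move let the fingers close. It gives the time, the measured TCP pose, the force, the opening and the grip force at its end, in the units of the state.
- bot.observe(): the state, without advancing time (a new reading comes with each control period).
- bot.grab_frame(name): name is "scene" or "top" or "wrist"; returns a dict with "img" (480x640x3 uint8, red, green, blue), "intrinsics" (3x3 intrinsics, pixels), "R" (3x3) and "t" (3): a world point X has camera coordinates R X + t; the wrist camera has in their place "tool_from_camera" (4x4, takes a point from camera to tool coordinates, whose origin is the TCP and whose axes are the flange's). Camera axes: x right, y down, z forward; pixel columns grow to the right and rows downward; lengths in m; the calibration is good to about 2 mm. A picture is of the moment at which its call begins: read the wrist's pose just before it. There is no depth.
- bot.job_done(): hands the job in; it is judged then, once.
Trained networks look in a picture, given as the dict that the camera call returned (one of the last four; its "shot" number tells which), for a name from the list of things; names that differ only in an ending like _2 or _b are one class to them, and where a whole thing is asked for, a point or a joint stands for the part that bears it (a point fixed in the world has none). Each returns a list of dicts, best first, with "conf" (0 to 1); they miss things now and then, are a little off and sometimes report something else, mostly with a low value. They report only what shows in the picture. A call takes as long as a camera call. They do not tell look-alikes from the thing itself.
- bot.trace(query, picture): "region" (480x640 bool, what is visible of it).
- bot.spot_point(query, picture): "xyz" ([x, y, z] in m, in world coordinates, good to about 4 mm: a listed point, or the origin of a listed thing).
The state is a dict: "clock": time; "qpos": joint angles; "qd": joint speeds; "joint_efforts": joint torques, N m; "position": TCP position; "tool_rot": TCP orientation; "force": force on the tool from outside, world axes, zero at the start; "moment": the same for the moment, N m; "grip_width": finger opening in m; "finger_force": force on a finger pad.
Only numpy, scipy, OpenCV 4.12 (cv2) and the standard library are available. Lean on these libraries where they do the work, as an engineer would, in place of code of your own. Each camera call takes 0.05 s, during which the arm holds its last target. There are 200 camera calls.

## Working session

There is one attempt and no reset: what is moved stays moved. The work goes in short steps, Python scripts to look and compute and a shell command to move; the robot and the scene stay as the last step left them, time stands still between calls to the robot, and variables do not carry over. Pictures are saved under pics/ and viewed, at most 10 in all, crops included, and the job is handed in when it is done.

```bash
mkdir -p pics; python3 - <<'E'
from workcell import bot
import cv2, numpy as np
s=bot.observe(); print(s['clock'],s['position'],s['tool_rot'],bot.tip_reach,s['grip_width'])
for n in ["scene","top"]:
    f=bot.grab_frame(n); cv2.imwrite(f'pics/{n}1.png',f['img'][:,:,::-1])
    for q in ["fixture","long_paddle","long_hinge","short_paddle","short_hinge","mushroom_top","operator_box","parts_bin","spray_can","dowel"]:
        print(n,q,[(np.round(d['xyz'],3).tolist(),round(d['conf'],2)) for d in bot.spot_point(q,f)[:3]])
E
```

```text
0.0 [0.22117056 0.58429418 0.3033321 ] [-3.14048853e+00  7.84801581e-05  2.77979340e+00] 0.0726 0.08528616453121256
scene fixture [([0.571, 0.007, -0.002], 0.57)]
scene long_paddle [([0.548, -0.05, 0.16], 0.95)]
scene long_hinge [([0.645, -0.042, 0.084], 0.75), ([0.637, 0.057, 0.085], 0.58)]
scene short_paddle [([0.578, 0.056, 0.125], 0.76)]
scene short_hinge [([0.636, 0.058, 0.084], 0.96)]
scene mushroom_top [([0.295, -0.183, 0.091], 0.66), ([0.485, -0.335, 0.085], 0.6)]
scene operator_box [([0.531, -0.324, -0.003], 0.74), ([0.335, -0.173, -0.001], 0.72)]
scene parts_bin [([0.494, 0.318, -0.001], 0.66)]
scene spray_can [([0.708, -0.33, -0.002], 0.82)]
scene dowel [([0.474, 0.082, 0.018], 0.55)]
top fixture [([0.552, 0.001, 0.015], 0.4)]
top long_paddle [([0.549, -0.048, 0.156], 0.56)]
top long_hinge [([0.64, -0.043, 0.082], 0.84)]
top short_paddle [([0.58, 0.051, 0.126], 0.64)]
top short_hinge [([0.637, 0.056, 0.087], 0.66)]
top mushroom_top [([0.487, -0.336, 0.09], 0.82), ([0.549, -0.047, 0.158], 0.66)]
top operator_box [([0.53, -0.32, 0.0], 0.94), ([0.337, -0.174, -0.0], 0.71)]
top parts_bin [([0.498, 0.322, -0.001], 0.92)]
top spray_can [([0.703, -0.328, 0.001], 0.88)]
top dowel [([0.475, 0.081, 0.018], 0.53)]
```

View pics/scene1.png

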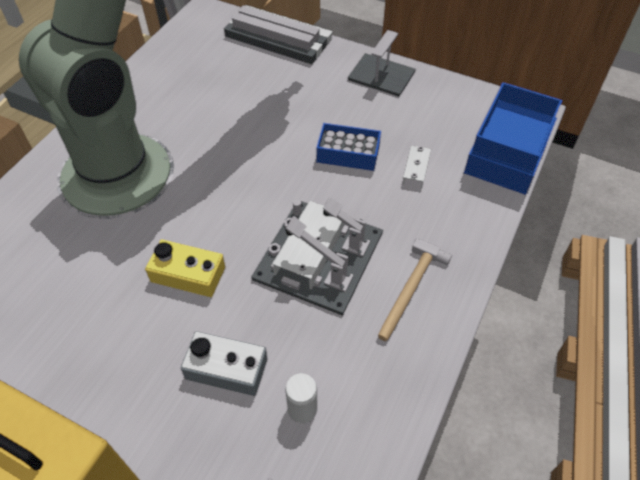

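View pics/top1.png

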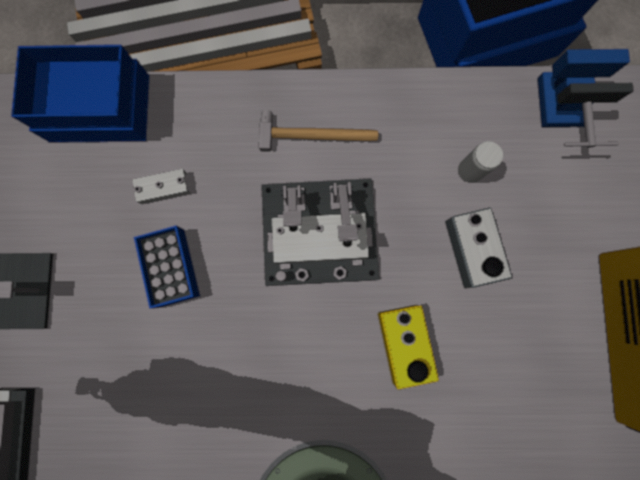

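Candidates: the mushrooms are grey box top (492,267) / scene (200,347), and yellow box look-alike top (417,371) / scene (163,250). I choose the grey one. For the clamps, the long arm is at top (345,215), at right, and the short arm is at (292,205). I'll check this in one crop.

```bash
cat > h.py <<'E'
import numpy as np
from scipy.spatial.transform import Rotation as Ro
from workcell import bot
def to(*tips):
    """tool-axis shifts (mm) to bring the fingertip to successive world points"""
    s=bot.observe(); R=Ro.from_euler('xyz',s['tool_rot']).as_matrix()
    p=s['position']+R[:,2]*bot.tip_reach
    print('t',round(s['clock'],2),'tip',p.round(4),'rot',np.round(s['tool_rot'],3),'F',np.round(s['force'],1),'q',np.round(s['qpos'],2))
    for t in tips:
        print(t,'shift',(R.T@(np.array(t)-p)*1000).round(1)); p=np.array(t)
E
python3 - <<'E'
import cv2,h
a=cv2.imread('pics/top1.png')[150:400,240:540]
cv2.imwrite('pics/crop1.png',cv2.resize(a,None,fx=2.4,fy=2.4,interpolation=cv2.INTER_CUBIC))
h.to([.545,-.05,.23])
E
```

```text
t 1.1 tip [0.2212 0.5845 0.2313] rot [-3.142 -0.     2.78 ] F [-0.4 -0.7 -0.2] q [-1.28  0.52 -0.04  1.6   0.02  1.02 -0.11]
[0.545, -0.05, 0.23] shift [-527.4 -478.8    1.3]
```

View pics/crop1.png

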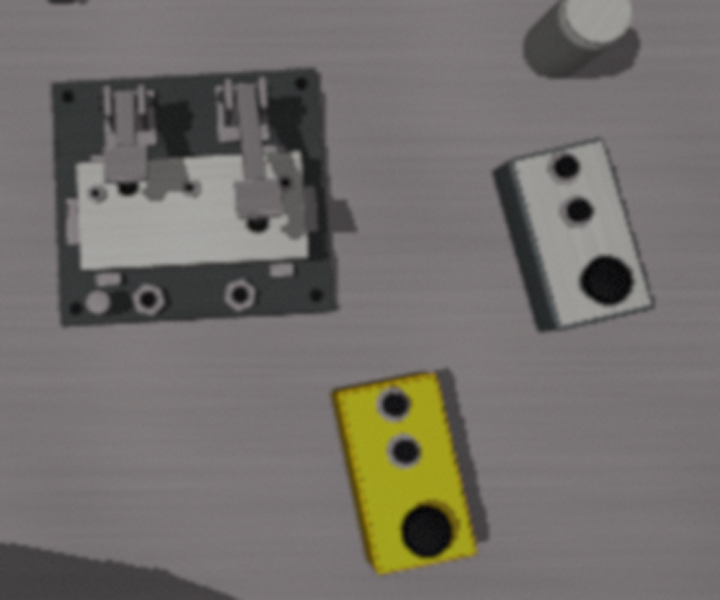

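The crop shows the grey box's mushroom at crop (606,280), the robot's end of the row; the yellow box is the decoy. The long arm is on the right (paddle at crop (257,198)) and the short arm on the left (125,162). Moving above the long paddle with the fingers shut.

```bash
python3 -m jog '[[[-33,-30,0,0,0,0,0],[-33,-30,0,0,0,0,0],[-33,-30,0,0,0,0,0],[-33,-30,0,0,0,0,0],[-33,-30,0,0,0,0,0]]]' 40
python3 -m jog '[[[-33,-30,0,0,0,0,0],[-33,-30,0,0,0,0,0],[-33,-30,0,0,0,0,0],[-33,-30,0,0,0,0,0],[-33,-30,0,0,0,0,0]]]'
python3 -m jog '[[[-33,-30,0,0,0,0,0],[-33,-30,0,0,0,0,0],[-33,-30,0,0,0,0,0],[-33,-30,0,0,0,0,0],[-33,-30,0,0,0,0,0]]]'
python3 -m jog '[[[0,0,0,0,0,0,0],[0,0,0,0,0,0,0]]]'
python3 - <<'E'
import h,cv2,numpy as np
from workcell import bot
h.to([.548,-.049,.20])
s=bot.observe(); f=bot.grab_frame('wrist'); cv2.imwrite('pics/w1.png',f['img'][:,:,::-1])
for q in ["long_paddle","long_hinge","short_paddle","short_hinge","mushroom_top"]:
    print(q,[(np.round(d['xyz'],3).tolist(),round(d['conf'],2)) for d in bot.spot_point(q,f)[:2]])
E
```

```text
clock: 1.6
position: [0.323, 0.3842, 0.304]
tool_rot: [3.141, 0.0, 2.78]
force: [1.8, 0.8, 0.3]
grip_width: 0.0124
finger_force: 0.0
clock: 2.1
position: [0.4242, 0.1854, 0.3042]
tool_rot: [3.141, 0.0, 2.78]
force: [0.5, 0.4, -0.3]
grip_width: -0.0001
finger_force: 0.0
clock: 2.6
position: [0.5255, -0.0133, 0.3041]
tool_rot: [3.141, 0.0, 2.78]
force: [1.0, 0.0, 0.1]
grip_width: -0.0003
finger_force: 0.0
clock: 2.8
position: [0.525, -0.0124, 0.3037]
tool_rot: [-3.141, -0.0, 2.778]
force: [0.1, 1.0, -0.2]
grip_width: 0.0
finger_force: 0.0
t 2.8 tip [ 0.5249 -0.0124  0.2311] rot [-3.141 -0.     2.778] F [ 0.1  1.  -0.2] q [-0.23  0.37  0.19  1.87 -0.09  0.91  1.2 ]
[0.548, -0.049, 0.2] shift [-34.6 -26.   31.1]
long_paddle [([0.549, -0.046, 0.159], 0.93)]
long_hinge []
short_paddle [([0.58, 0.055, 0.126], 0.9), ([0.547, -0.048, 0.159], 0.6)]
short_hinge [([0.639, 0.058, 0.087], 0.67)]
mushroom_top [([0.526, -0.322, 0.002], 0.25)]
```

View pics/w1.png

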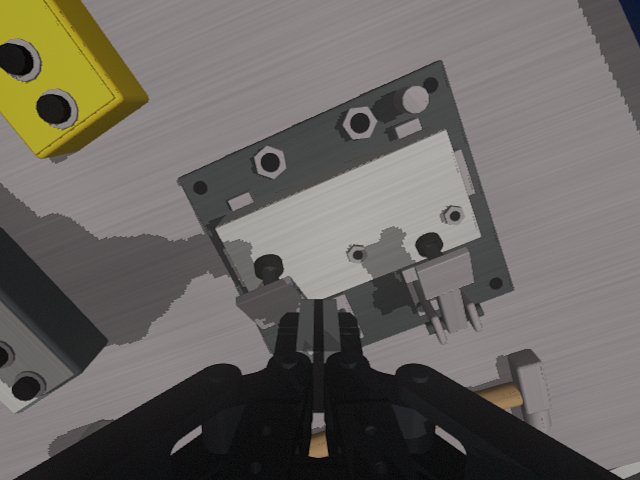

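The wrist view shows the long paddle under the fingers, at about (270,300), and the short paddle at (440,275). The network's point (0.548,-0.047,0.159) agrees with a hinge angle of about 0.55. Descending while following the paddle's arc.

```bash
python3 - <<'E'
import h
h.to([.546,-.047,.175],[.544,-.047,.156],[.536,-.0475,.141],[.527,-.048,.119],[.523,-.049,.097])
E
```

```text
t 3.1 tip [ 0.5248 -0.0106  0.2314] rot [3.141 0.    2.781] F [-0.8  1.1 -0.3] q [-0.24  0.37  0.19  1.87 -0.09  0.91  1.2 ]
[0.546, -0.047, 0.175] shift [-32.7 -26.6  56.4]
[0.544, -0.047, 0.156] shift [ 1.9 -0.7 19. ]
[0.536, -0.0475, 0.141] shift [ 7.3 -3.3 15. ]
[0.527, -0.048, 0.119] shift [ 8.2 -3.6 22. ]
[0.523, -0.049, 0.097] shift [ 3.4 -2.4 22. ]
```

```bash
python3 -m jog '[[[-16,-13,28,0,0,0,0],[-16,-13,28,0,0,0,0],[1,0,9,0,0,0,0],[1,0,10,0,0,0,0],[0,0,0,0,0,0,0]]]'
python3 -m jog '[[[3.5,-1.5,7,0,0,0,0],[3.5,-1.5,8,0,0,0,0],[3,-1,7,0,0,0,0],[3,-1,8,0,0,0,0],[2,-1,7,0,0,0,0]]]'
python3 -m jog '[[[1,-1,7,0,0,0,0],[1,-1,7,0,0,0,0],[1,0,5,0,0,0,0],[0,0,0,0,0,0,0]]]'
python3 - <<'E'
import h
h.to([.523,-.049,.095])
E
```

```text
clock: 3.6
position: [0.5433, -0.0456, 0.2283]
tool_rot: [-3.141, -0.001, 2.781]
force: [-1.1, 0.6, -0.7]
grip_width: -0.0002
finger_force: 0.0
clock: 4.1
position: [0.5273, -0.0466, 0.1913]
tool_rot: [3.141, -0.0, 2.78]
force: [0.9, 1.3, 2.3]
grip_width: -0.0001
finger_force: 1.2
clock: 4.5
position: [0.5238, -0.0478, 0.1722]
tool_rot: [-3.141, -0.001, 2.78]
force: [0.6, -0.5, -0.5]
grip_width: 0.0001
finger_force: 0.0
t 4.5 tip [ 0.5237 -0.0478  0.0996] rot [-3.141e+00 -1.000e-03  2.780e+00] F [ 0.6 -0.5 -0.5] q [-0.13  0.56  0.15  1.97 -0.14  0.61  1.32]
[0.523, -0.049, 0.095] shift [ 0.2 -1.4  4.6]
```

```bash
for i in 1; do python3 -m jog '[[[0,-0.5,2,0,0,0,0],[0,0,0,0,0,0,0]]]'; python3 -m jog '[[[0,-0.5,2,0,0,0,0],[0,0,0,0,0,0,0]]]'; python3 -m jog '[[[0,0,1.5,0,0,0,0],[0,0,0,0,0,0,0]]]'; done
```

```text
clock: 4.7
position: [0.5239, -0.0481, 0.1708]
tool_rot: [-3.142, -0.0, 2.78]
force: [0.4, -0.5, -0.3]
grip_width: -0.0001
finger_force: 0.0
clock: 4.9
position: [0.5238, -0.0485, 0.1688]
tool_rot: [3.142, 0.0, 2.78]
force: [0.5, 0.4, 0.3]
grip_width: 0.0001
finger_force: 0.0
clock: 5.1
position: [0.5237, -0.0486, 0.1676]
tool_rot: [3.142, -0.0, 2.78]
force: [-2.2, -0.6, 6.7]
grip_width: -0.0005
finger_force: 3.2
```

```bash
python3 -m jog '[[[0,0,1,0,0,0,0],[0,0,0,0,0,0,0]]]'; python3 -m jog '[[[0,0,1,0,0,0,0],[0,0,0,0,0,0,0]]]'; python3 - <<'E'
import h,cv2
from workcell import bot
h.to()
f=bot.grab_frame('scene');cv2.imwrite('pics/s2.png',cv2.resize(f['img'][180:320,230:400,::-1],None,fx=4,fy=4,interpolation=cv2.INTER_CUBIC))
for q in ["long_paddle","short_paddle"]:
    print(q,[(d['xyz'].round(3) if hasattr(d['xyz'],'round') else d['xyz'],round(d['conf'],2)) for d in bot.spot_point(q,f)[:2]])
E
```

```text
clock: 5.3
position: [0.5238, -0.0486, 0.1673]
tool_rot: [3.141, 0.0, 2.78]
force: [-6.4, 1.2, 23.6]
grip_width: -0.0002
finger_force: 11.8
clock: 5.5
position: [0.5238, -0.0486, 0.167]
tool_rot: [3.141, 0.001, 2.779]
force: [-12.0, 2.8, 41.3]
grip_width: 0.0001
finger_force: 20.9
t 5.5 tip [ 0.5238 -0.0486  0.0944] rot [3.141e+00 1.000e-03 2.779e+00] F [-12.    2.8  41.3] q [-0.13  0.57  0.15  1.98 -0.14  0.6   1.32]
long_paddle [([0.5277, -0.0521, 0.0962], 0.73), ([0.6414, -0.0414, 0.0854], 0.18)]
short_paddle [([0.5764, 0.056, 0.1253], 0.77)]
```

The long arm is on its hard stop (41 N, tip at z = 0.094). Lift, then go to the short paddle.

```bash
python3 -m jog '[[[0,0,-5,0,0,0,0],[0,0,-20,0,0,0,0],[0,0,-30,0,0,0,0],[0,0,-20,0,0,0,0],[0,0,0,0,0,0,0]]]'; python3 - <<'E'
import h,cv2,numpy as np
from workcell import bot
h.to([.577,.055,.165],[.577,.055,.128],[.570,.054,.112],[.566,.053,.096])
f=bot.grab_frame('wrist')
for q in ["long_paddle","short_paddle","short_hinge"]:
    print(q,[(np.round(d['xyz'],3).tolist(),round(d['conf'],2)) for d in bot.spot_point(q,f)[:2]])
E
```

```text
clock: 6.15
position: [0.5246, -0.0488, 0.2427]
tool_rot: [3.14, 0.004, 2.779]
force: [-0.2, -0.2, 0.3]
grip_width: 0.0004
finger_force: 0.0
t 6.15 tip [ 0.5249 -0.0488  0.1701] rot [3.14  0.004 2.779] F [-0.2 -0.2  0.3] q [-0.16  0.45  0.18  1.93 -0.11  0.77  1.3 ]
[0.577, 0.055, 0.165] shift [-11.9 115.5   5.3]
[0.577, 0.055, 0.128] shift [ 0.1 -0.1 37. ]
[0.57, 0.054, 0.112] shift [ 6.2 -3.4 16. ]
[0.566, 0.053, 0.096] shift [ 3.4 -2.4 16. ]
long_paddle [([0.522, -0.048, 0.096], 0.88)]
short_paddle [([0.582, 0.053, 0.124], 0.64)]
short_hinge [([0.639, 0.057, 0.089], 0.89)]
```

```bash
python3 -m jog '[[[-3,29,1,0,0,0,0],[-3,29,1,0,0,0,0],[-3,29,1,0,0,0,0],[-3,28,1,0,0,0,0],[0,0,0,0,0,0,0]]]'
python3 -m jog '[[[0,0,18,0,0,0,0],[0,0,17,0,0,0,0],[1,-0.5,5,0,0,0,0],[2,-1,5,0,0,0,0],[2,-1,5,0,0,0,0]]]'
python3 -m jog '[[[2,-1,5,0,0,0,0],[1,-1,5,0,0,0,0],[0,0,3,0,0,0,0],[0,0,0,0,0,0,0]]]'
python3 - <<'E'
import h
h.to([.566,.053,.095])
E
```

```text
clock: 6.85
position: [0.5762, 0.0585, 0.2349]
tool_rot: [3.141, -0.002, 2.784]
force: [-0.2, 1.5, -0.4]
grip_width: -0.0002
finger_force: 0.0
clock: 7.35
position: [0.5699, 0.0538, 0.1864]
tool_rot: [-3.141, -0.0, 2.779]
force: [0.5, 1.0, 4.5]
grip_width: 0.0
finger_force: 2.3
clock: 7.75
position: [0.5663, 0.0533, 0.173]
tool_rot: [-3.141, -0.001, 2.78]
force: [0.6, -0.2, 0.6]
grip_width: 0.0
finger_force: 0.0
t 7.75 tip [0.5662 0.0533 0.1004] rot [-3.141e+00 -1.000e-03  2.780e+00] F [ 0.6 -0.2  0.6] q [-0.3   0.61  0.15  1.86 -0.14  0.68  1.13]
[0.566, 0.053, 0.095] shift [ 0.1 -0.4  5.4]
```

```bash
python3 -m jog '[[[0,0,3,0,0,0,0],[0,0,2.5,0,0,0,0],[0,0,0,0,0,0,0]]]'; python3 -m jog '[[[0,0,1,0,0,0,0],[0,0,0,0,0,0,0]]]'; python3 -m jog '[[[0,0,1,0,0,0,0],[0,0,0,0,0,0,0]]]'
```

```text
clock: 8.05
position: [0.5663, 0.0532, 0.1677]
tool_rot: [-3.141, -0.001, 2.78]
force: [-2.0, 0.6, 2.7]
grip_width: 0.0004
finger_force: 1.3
clock: 8.25
position: [0.5663, 0.0531, 0.1674]
tool_rot: [-3.141, -0.001, 2.779]
force: [-8.6, 0.9, 18.4]
grip_width: 0.0001
finger_force: 9.2
clock: 8.45
position: [0.5663, 0.0531, 0.1671]
tool_rot: [3.142, -0.0, 2.779]
force: [-14.0, -0.2, 34.1]
grip_width: 0.0001
finger_force: 17.0
```

The short arm is at its stop too. Lift and go towards the mushroom.

```bash
python3 -m jog '[[[0,0,-5,0,0,0,0],[0,0,-25,0,0,0,0],[0,0,-40,0,0,0,0],[0,0,-30,0,0,0,0],[0,0,0,0,0,0,0]]]'; python3 - <<'E'
import h
h.to([.486,-.33,.19])
E
```

```text
clock: 8.95
position: [0.5681, 0.0532, 0.2695]
tool_rot: [3.139, 0.005, 2.779]
force: [1.3, 0.1, -0.8]
grip_width: -0.0002
finger_force: 0.0
t 8.95 tip [0.5685 0.0533 0.1969] rot [3.139 0.005 2.779] F [ 1.3  0.1 -0.8] q [-0.33  0.48  0.18  1.79 -0.11  0.87  1.11]
[0.486, -0.33, 0.19] shift [ -58.7 -387.7    6. ]
```

```bash
python3 -m jog '[[[-6,-39,0,0,0,0,0],[-6,-39,0,0,0,0,0],[-6,-39,0,0,0,0,0],[-6,-39,0,0,0,0,0],[-6,-39,0,0,0,0,0]]]'; python3 -m jog '[[[-6,-39,0,0,0,0,0],[-6,-39,0,0,0,0,0],[-6,-39,0,0,0,0,0],[-6,-39,0,0,0,0,0],[0,0,0,0,0,0,0]]]'; python3 - <<'E'
import h,cv2,numpy as np
from workcell import bot
h.to([.486,-.336,.10])
for n in ['wrist','top','scene']:
    f=bot.grab_frame(n)
    if n!='top': cv2.imwrite(f'pics/m_{n}.png',f['img'][:,:,::-1])
    for q in ["mushroom_top","long_paddle","short_paddle","operator_box","bracket","dowel"]:
        print(n,q,[(np.round(d['xyz'],3).tolist(),round(d['conf'],2)) for d in bot.spot_point(q,f)[:2]])
E
```

```text
clock: 9.45
position: [0.5249, -0.1411, 0.2652]
tool_rot: [-3.141, -0.0, 2.78]
force: [1.1, 0.3, 0.2]
grip_width: -0.0002
finger_force: 0.0
clock: 9.95
position: [0.4905, -0.2994, 0.2652]
tool_rot: [-3.139, -0.0, 2.773]
force: [0.0, 0.9, 0.1]
grip_width: 0.0001
finger_force: 0.0
t 9.95 tip [ 0.4904 -0.2996  0.1926] rot [-3.139 -0.     2.773] F [0.  0.9 0.1] q [ 0.28  0.5   0.23  1.79 -0.14  0.88  1.77]
[0.486, -0.336, 0.1] shift [ -9.  -35.3  92.7]
wrist mushroom_top [([0.49, -0.331, 0.088], 0.92)]
wrist long_paddle []
wrist short_paddle []
wrist operator_box [([0.53, -0.323, 0.002], 0.65)]
wrist bracket []
wrist dowel []
top mushroom_top [([0.476, 0.081, 0.016], 0.68), ([0.296, -0.181, 0.086], 0.6)]
top long_paddle [([0.523, -0.048, 0.096], 0.93)]
top short_paddle [([0.567, 0.051, 0.095], 0.8)]
top operator_box [([0.34, -0.172, -0.003], 0.95), ([0.528, -0.322, -0.004], 0.83)]
top bracket [([0.554, 0.002, 0.016], 0.89)]
top dowel [([0.555, 0.003, 0.013], 0.68), ([0.478, 0.081, 0.018], 0.44)]
scene mushroom_top [([0.487, -0.338, 0.084], 0.7), ([0.294, -0.183, 0.09], 0.62)]
scene long_paddle [([0.526, -0.053, 0.101], 0.93), ([0.706, -0.328, 0.002], 0.71)]
scene short_paddle [([0.561, 0.053, 0.093], 0.74)]
scene operator_box [([0.529, -0.324, -0.002], 0.58)]
scene bracket []
scene dowel [([0.478, 0.082, 0.018], 0.69)]
```

View pics/m_wrist.png

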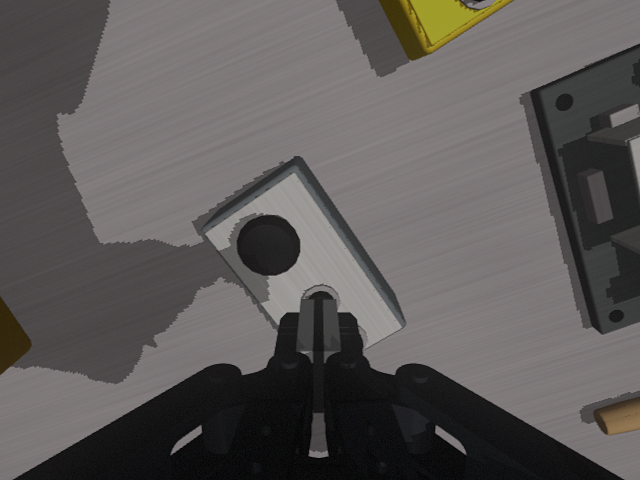

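View pics/m_scene.png

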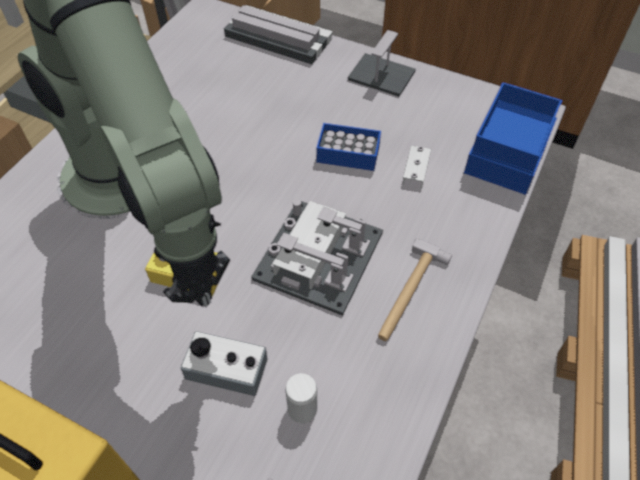

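Both arms lie level. The wrist picture shows the mushroom at (268,245) on the grey box, giving about (0.487,-0.335,0.089). Now press it.

```bash
python3 -m jog '[[[-4.5,-17,5,0,0,0,0],[-5,-17,20,0,0,0,0],[0,0,40,0,0,0,0],[0,0,30,0,0,0,0],[0,0,0,0,0,0,0]]]'; python3 -m jog '[[[0,0,5,0,0,0,0],[0,0,2,0,0,0,0],[0,0,0,0,0,0,0]]]'; python3 -m jog '[[[0,0,2,0,0,0,0],[0,0,1,0,0,0,0],[0,0,0,0,0,0,0]]]'; python3 -c "import h;h.to([.487,-.335,.083])"
```

```text
clock: 11.5
position: [0.4883, -0.3283, 0.1676]
tool_rot: [3.141, -0.006, 2.78]
force: [-0.3, 1.0, 0.1]
grip_width: 0.0001
finger_force: 0.0
clock: 11.8
position: [0.4902, -0.3293, 0.165]
tool_rot: [-3.141, 0.002, 2.78]
force: [-0.8, -0.8, 0.2]
grip_width: -0.0002
finger_force: 0.0
clock: 12.1
position: [0.4899, -0.3292, 0.1612]
tool_rot: [-3.142, 0.001, 2.78]
force: [1.2, -1.0, 1.5]
grip_width: -0.0005
finger_force: 0.6
t 12.1 tip [ 0.49   -0.3292  0.0886] rot [-3.142e+00  1.000e-03  2.780e+00] F [ 1.2 -1.   1.5] q [ 0.36  0.66  0.19  1.81 -0.18  0.68  1.86]
[0.487, -0.335, 0.083] shift [ 0.7 -6.4  5.6]
```

```bash
python3 -m jog '[[[0,0,-4,0,0,0,0],[0.5,-6,0,0,0,0,0],[0,0,4,0,0,0,0],[0,0,3,0,0,0,0],[0,0,0,0,0,0,0]]]'; python3 -m jog '[[[0,0,3,0,0,0,0],[0,0,0,0,0,0,0]]]'; python3 -m jog '[[[0,0,1,0,0,0,0],[0,0,0,0,0,0,0]]]';python3 -c "import h;h.to([.487,-.335,.083])"
```

```text
clock: 12.6
position: [0.4869, -0.3349, 0.1575]
tool_rot: [-3.141, -0.0, 2.779]
force: [-0.5, -2.9, 3.5]
grip_width: 0.0001
finger_force: 1.7
clock: 12.8
position: [0.4871, -0.3349, 0.1555]
tool_rot: [-3.141, 0.0, 2.78]
force: [-4.1, -0.2, 15.6]
grip_width: -0.0005
finger_force: 7.9
clock: 13.0
position: [0.487, -0.335, 0.1552]
tool_rot: [-3.141, 0.001, 2.779]
force: [-8.8, 1.9, 29.7]
grip_width: -0.0001
finger_force: 14.5
t 13.0 tip [ 0.4871 -0.335   0.0826] rot [-3.141e+00  1.000e-03  2.779e+00] F [-8.8  1.9 29.7] q [ 0.37  0.67  0.18  1.81 -0.18  0.67  1.87]
[0.487, -0.335, 0.083] shift [ 0.1 -0.  -0.4]
```

The button is fully in (hard stop, 30 N, tip at z = 0.0826). Release, back off and do a last check.

```bash
python3 -m jog '[[[0,0,-5,0,0,0,0],[0,0,-25,0,0,0,0],[0,0,-45,0,0,0,0],[0,0,-45,0,0,0,0],[0,0,0,0,0,0,0]]]'; python3 -m jog '[[[0,0,0,0,0,0,0],[0,0,0,0,0,0,0]]]'; python3 - <<'E'
import h,numpy as np
from workcell import bot
h.to()
for n in ['wrist','top','scene']:
    f=bot.grab_frame(n)
    for q in ["mushroom_top","long_paddle","short_paddle","bracket"]:
        print(n,q,[(np.round(d['xyz'],3).tolist(),round(d['conf'],2)) for d in bot.spot_point(q,f)[:2]])
E
```

```text
clock: 13.5
position: [0.4886, -0.3355, 0.2791]
tool_rot: [-3.141, 0.007, 2.78]
force: [0.2, -0.3, 0.0]
grip_width: 0.0003
finger_force: 0.0
clock: 13.7
position: [0.4868, -0.3341, 0.2728]
tool_rot: [3.141, -0.002, 2.78]
force: [1.0, -0.1, 0.4]
grip_width: -0.0002
finger_force: 0.0
t 13.7 tip [ 0.4867 -0.334   0.2002] rot [ 3.141e+00 -2.000e-03  2.780e+00] F [ 1.  -0.1  0.4] q [ 0.34  0.51  0.23  1.73 -0.14  0.91  1.84]
wrist mushroom_top [([0.487, -0.329, 0.089], 0.84)]
wrist long_paddle []
wrist short_paddle []
wrist bracket []
top mushroom_top [([0.294, -0.182, 0.088], 0.89), ([0.489, -0.337, 0.092], 0.76)]
top long_paddle [([0.524, -0.049, 0.095], 0.94), ([0.472, 0.043, 0.017], 0.58)]
top short_paddle [([0.566, 0.052, 0.096], 0.59), ([0.498, 0.323, -0.001], 0.21)]
top bracket [([0.551, 0.004, 0.014], 0.66)]
scene mushroom_top [([0.485, -0.334, 0.086], 0.78)]
scene long_paddle [([0.525, -0.051, 0.098], 0.9)]
scene short_paddle [([0.563, 0.052, 0.094], 0.79)]
scene bracket [([0.549, -0.002, 0.016], 0.83), ([0.562, 0.05, 0.094], 0.18)]
```

```bash
python3 -c "from workcell import bot;print(bot.job_done())"
```

```text
the job is handed in; nothing more can be done
None
```

I pushed the long clamp arm and then the short one down to their stops, pressed the grey box's mushroom fully in and let it spring back, and handed the job in at about 14 s with the arm clear and no sign of anything else having moved.

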